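# Wedge the bat up off the potter's wheel

### The job

I want to take the fresh pot off the wheel on its bat and need the edge of the bat up so that I can get my fingers under it. Pick up the wooden wedge by its tall red heel, lay it flat on the wheel head with its toe in the slot under the bat's rim (below the blue paint mark), and push it in towards the middle of the wheel until that edge of the bat has just come up, about 4 mm clear of the wheel head and certainly not 10. Finish there, still gripping the wedge in place so that it keeps the edge up; do not touch the bat or the pot with the hand, keep the bat on its pins, and leave everything else on the bench alone.

Things in the scene. Friction and masses are not known exactly. Their poses are not given: they have to be found in the camera images.
- wedge: pale wooden wedge 120 long, 30 wide, 60 g, flat on the bench left or right of the wheel. Origin on its underside below the heel's middle; +x towards the toe, z up. Heel: block 40 long (x -20 to 20), 36 tall, painted red; grip it here across its width (y). The ramp's top falls straight from 22.5 high at x 20 to 2.5 high at the toe, x 100 (1 in 4)
- wedge_toe (a point): the middle of the wedge's toe edge, on its underside (+100 mm in x from the wedge's origin)
- bat: round plywood bat, 230 diameter, 15 thick, a brown clay tumbler 88 wide, 110 tall stuck on its middle; 0.7 to 1.1 kg, loose on the wheel head over 2 pins. Origin: centre of its underside, z up. Under its rim at -x, below a blue paint mark on top, a slot 60 wide (y), 45 deep (x -115 to -70), 5 high, facing the robot within 0.85 rad; elsewhere its underside lies on the head
- bat_lip (a point): the bat's rim at the middle of the slot's mouth, in the plane of its underside (bat x -115, y 0, z 0): level with the head's face at first, it rises as the wedge goes in. The slot's roof is 5 higher: the wedge takes load with its toe about 10 inside the rim, then each 4 of push lifts the rim about 1 (toe 26 inside: about 4)
- wheel_head: aluminium wheel head, disc 280 diameter, 15 thick: a flat ledge 25 wide shows round the bat. Fixed, it does not turn. Origin at the centre of its underside, axes as the bat's; two brass pins 9.5 thick, 10 tall on its face at y +85 and -85 enter holes in the bat with about 1.2 play all round
- head_top (a point): centre of the wheel head's upper face, 160 above the bench
- wheel: fixed grey tabletop potter's wheel under the head: housing 440 by 360 (x -200 to +240, y -180 to +180) and 95 tall with a white tray rim 344 in diameter and 120 tall. Origin on the shaft's axis at bench height
- rib: bystander: flat dark wooden throwing rib 98 by 55 by 8 with one round end, lying on the bench on the other side of the wheel from the wedge; origin on its underside; leave alone
- loop_tool: bystander: trimming tool with a wooden handle and a steel loop, 195 long, lying at the right of the bench; origin near the front of the handle; leave alone
- callipers: bystander: wooden callipers with two curved legs, about 160 by 98, 8 thick, lying at the left of the bench; origin at the pivot; leave alone
- tumbler1: bystander: open grey clay tumbler drying on the bench beside the wheel, one on each side, 88 wide, 110 tall, origin at the centre of its underside; leave alone
- tumbler2: bystander: open grey clay tumbler drying on the bench beside the wheel, one on each side, 88 wide, 110 tall, origin at the centre of its underside; leave alone
Not all that is in view belongs to the job. What is shaped like the bat but turquoise is not meant.

How it is judged:
By the outcome, as a careful person would: the job done as asked, in the order asked, and still so for the second after the job is handed in, while the arm keeps its last pose, push and grip.
It also fails if it takes over 43 s, if anything falls off the work surface, if the arm or the gripper's body presses on something with over 40 N, if the wrist force passes 120 N, or if a joint passes its speed limit or range.

### The arm

A 7-joint arm with a two-finger parallel gripper is mounted at the origin on the work surface. World frame = base frame: x ahead of the robot, y to its left, z up, the work surface at z = 0. Lengths are in m, angles in rad, forces in N, time in s.
With the tool pointing down it reaches from about 0.425 to 0.825 m from the base axis. Payload 3.6 kg.
Tool frame: the origin (TCP) lies at the very end of the fingers, on their centre line; the grasp point (between the pads) lies 19 mm behind it (arm.grasp_offset is the distance from the TCP to the grasp point, in m); y points along the fingers, z is the direction in which the jaws open and shut, and the axes are right-handed (so a half turn about y gives the same grasp; the last joint's range is limited). The gripper opens to 85 mm and grips with 20 to 120 N. Pads are 22 mm wide; open, the fingers measure 114 mm over their backs; the gripper's body (76 mm by 85 mm) begins 54 mm behind the grasp point. The pads swing forward as they close: fully open they stand 13 mm farther back than shut.
Start: joints at [-1.135, 0.615, -0.013, 1.423, 0.008, 1.103, -0.04], TCP at [0.29, 0.582, 0.231] pointing down, gripper open.
Joint ranges: [-3.12, 3.12], [-0.3, 2.06], [-1.34, 1.32], [0.26, 2.42], [-1.36, 4.5], [0.01, 1.98], [-2.84, 2.84]. Speed limits (rad/s): [2.79, 2.79, 3.14, 3.14, 3.14, 3.14, 3.14].

### API

Orientations are given as a rotation vector (axis times angle).
In Python, from rig import arm, cams, job gives the robot as it stands.
- The arm moves only by the tool step_arm, never from a script. Its argument "deltas" is a list of rows, each a list of 2 entries, a list of its own where there are three numbers: the shift along the tool's x, y, z in mm, then the turn, a rotation vector about the tool's x, y, z in degrees. In form: [[[dx, dy, dz], [ax, ay, az]], ...]. A call has 1 to 5 rows; each row is the pose to reach, as a shift and turn from the pose measured when the call began, along the tool's axes at that moment; what a row does not reach only later rows make up. A row lasts 1/12 s, in which the tool goes at most 41.7 mm and 7.16 degrees, less where a joint would pass 70% of its speed; a pose out of reach is approached as far as the arm can. A call with a gripper value outside its range is refused whole. "hand" is the opening in per cent of the stroke, from 0 (shut) to 100 (fully open), set as the call begins (left out, the last holds). The fingers move at their own pace and stop on an object; "newtons" is the grip in N (left out, the last holds). Time passes only in rows, so rows that repeat a pose let the fingers close. It gives the time, the measured TCP pose, the force and the opening at its end, in the units of the state.
- arm.get_state(): the state, without advancing time (a new reading comes with each control period).
- cams.get_image(name): name is "scene" or "side" or "wrist"; returns a dict with "color" (420x560x3 uint8, blue, green, red), "intrinsics" (3x3 intrinsics, pixels), "rvec" (rotation vector, rad) and "tvec" (3), from world to camera coordinates, as OpenCV has them. Camera axes: x right, y down, z forward; pixel columns grow to the right and rows downward; lengths in m; the calibration is good to about 2 mm. The wrist camera is an equidistant fisheye: a pixel r from the principal point sees the ray r / f radians off the axis. A picture is of the moment at which its call begins. There is no depth.
- job.close_job(): hands the job in, once; it reports no verdict.
The state is a dict: "time_s": time; "joint_pos": joint angles; "joint_vel": joint speeds; "tau": joint torques, N m; "eef_pos": TCP position; "eef_rot": TCP orientation; "wrist_force": force on the tool from outside, world axes, zero at the start; "torque": the same for the moment, N m; "width": finger opening in m.
Only numpy, scipy, OpenCV 4.12 (cv2) and the standard library are available. Lean on these libraries where they do the work, as an engineer would, in place of code of your own. Each camera call takes 0.05 s, during which the arm holds its last target. There are 200 camera calls.

## Working session

There is one attempt and no reset: what is moved stays moved. The work goes in short steps, Python scripts to look and compute and a tool call to move; the robot and the scene stay as the last step left them, time stands still between calls to the robot, and variables do not carry over. Pictures are saved under pics/ and viewed, about 8 in all and at most 12, crops included, and the job is handed in when it is done.

Besides the shell and the picture viewer there is one more tool, called in YAML: its name, and indented under it one key for each argument. step_arm: Moves the arm, as the interface text tells. Its arguments: {"type":"object","properties":{"deltas":{"type":"array"},"hand":{"type":"number"},"newtons":{"type":"number"}},"required":["deltas"]}

```bash
mkdir -p pics; ls
cat > h.py <<'E'
import numpy as np, cv2
from scipy.spatial.transform import Rotation as R
from rig import arm, cams, job
def grab(n):
    d=cams.get_image(n); return d
def ray(d,u,v,fish=False):
    K=d["intrinsics"]; Rm=R.from_rotvec(np.ravel(d["rvec"])).as_matrix(); t=np.ravel(d["tvec"])
    a=np.array([(u-K[0][2])/K[0][0],(v-K[1][2])/K[1][1]])
    if fish:
        r=np.hypot(*a); s=np.sin(r)/max(r,1e-9); c=np.array([a[0]*s,a[1]*s,np.cos(r)])
    else: c=np.array([a[0],a[1],1.])
    return -Rm.T@t, Rm.T@c
def onz(d,u,v,z,fish=False):
    o,r=ray(d,u,v,fish); return o+r*(z-o[2])/r[2]
def proj(d,p,fish=False):
    K=np.array(d["intrinsics"]); c=R.from_rotvec(np.ravel(d["rvec"])).apply(p)+np.ravel(d["tvec"])
    if fish:
        th=np.arctan2(np.hypot(c[0],c[1]),c[2]); a=c[:2]/max(np.hypot(c[0],c[1]),1e-9)*th
    else: a=c[:2]/c[2]
    return np.array([K[0,0]*a[0]+K[0,2],K[1,1]*a[1]+K[1,2]])
E
python3 - <<'E'
from h import *
ims=[]
for n in("scene","side","wrist"):
    d=grab(n); cv2.imwrite(f"pics/{n}0.png",d["color"])
    o,r=ray(d,280,210); print(n,o.round(3),r.round(2),np.array(d["intrinsics"]).round(0).tolist())
s=arm.get_state(); print(s["time_s"],s["eef_pos"],R.from_rotvec(s["eef_rot"]).as_matrix().round(3),s["wrist_force"],s["width"])
E
```

```text
pics
scene [1.018 0.678 1.38 ] [-0.32 -0.44 -0.84] [[444.0, 0.0, 285.0], [0.0, 444.0, 209.0], [0.0, 0.0, 1.0]]
side [-0.099 -0.911  0.81 ] [ 0.46  0.71 -0.54] [[457.0, 0.0, 281.0], [0.0, 457.0, 209.0], [0.0, 0.0, 1.0]]
wrist [0.22  0.616 0.372] [ 0.29 -0.13 -0.95] [[325.0, 0.0, 275.0], [0.0, 325.0, 208.0], [0.0, 0.0, 1.0]]
0.15 [0.28937449 0.58139707 0.23040801] [[ 0.895 -0.001  0.446]
 [-0.446 -0.002  0.895]
 [ 0.    -1.    -0.002]] [-0.40192771 -0.32754429  0.28494553] 0.08551761505608788
```

View pics/scene0.png

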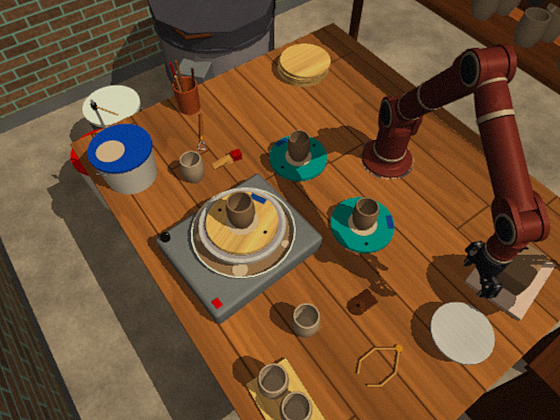

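View pics/side0.png

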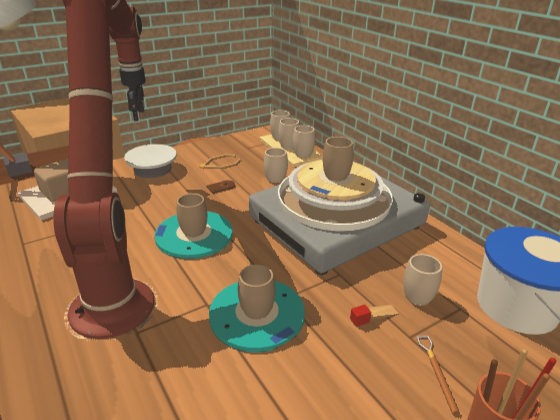

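The scene view shows the wedge with its red heel at (236,155) and toe at about (215,165). The bat with its blue mark is at (258,198). The side view shows the heel at (360,315), the toe at (396,310) and the blue mark at (320,190).

```bash
cat > m.py <<'E'
from h import *
for n in("scene","side"):
    d=grab(n); im=d["color"]; hsv=cv2.cvtColor(im,cv2.COLOR_BGR2HSV)
    H,S,V=[hsv[...,i].astype(int) for i in range(3)]
    def blob(m,c,rad):
        m=m.astype(np.uint8); yy,xx=np.mgrid[:420,:560]; m[(xx-c[0])**2+(yy-c[1])**2>rad**2]=0
        k,l,st,ce=cv2.connectedComponentsWithStats(m); i=1+np.argmax(st[1:,4]); return l==i,ce[i],st[i,4]
    red,c,a=blob(((H<6)|(H>174))&(S>180)&(V>80),(236,155)if n=="scene" else(360,315),25)
    p=onz(d,*c,.022); print(n,"red",c.round(1),a,p.round(4))
    blue,c,a=blob((H>105)&(H<125)&(S>120),(258,198)if n=="scene" else(320,190),18)
    print(" blue",c.round(1),a,onz(d,*c,.190).round(4))
    x,y=(150,130) if n=="scene" else (230,120)
    big=cv2.resize(im[y:y+225,x:x+ 220],None,fx=2.6,fy=2.6,interpolation=cv2.INTER_CUBIC)
    cv2.imwrite(f"pics/{n}1.png",big)
E
python3 m.py
```

```text
scene red [236.  154.4] 96 [ 0.4905 -0.3461  0.022 ]
 blue [258.1 198. ] 67 [ 0.5976 -0.0231  0.19  ]
side red [360.1 315. ] 317 [ 0.4874 -0.3574  0.022 ]
 blue [319.3 189.3] 45 [ 0.5772 -0.056   0.19  ]
```

View pics/scene1.png

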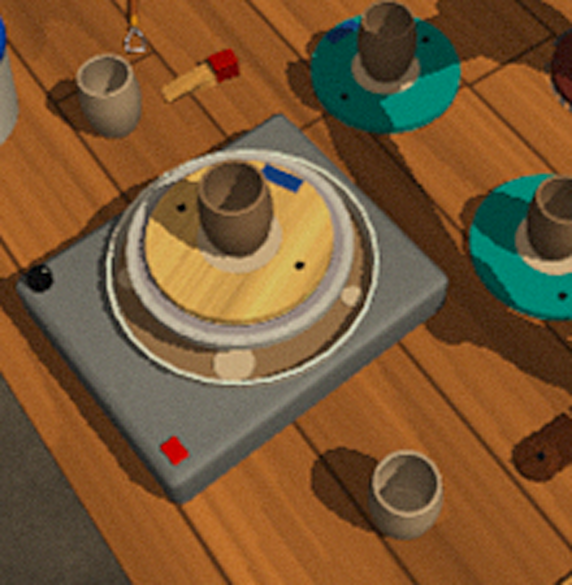

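View pics/side1.png

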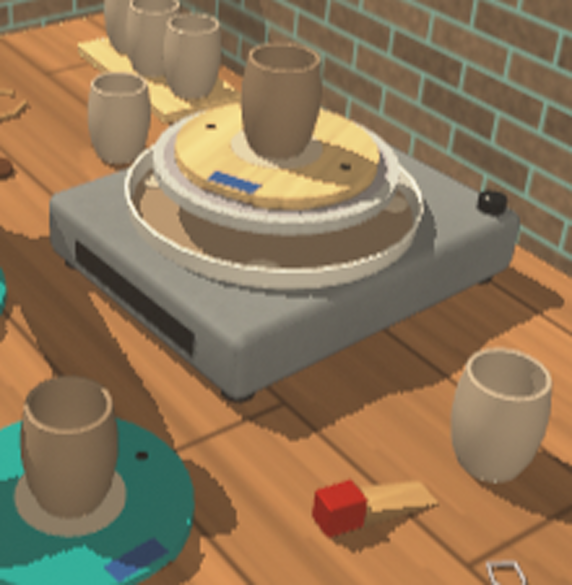

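```bash
cat > m2.py <<'E'
from h import *
D={n:grab(n) for n in("scene","side")}
P={"blue":((258.1,198),(319.3,189.3)),"holeA":((219.6,210),(362.7,183.8)),"holeB":((265,231.9),(310.8,168.5))}
for k,(a,b) in P.items():
    o1,r1=ray(D["scene"],*a); o2,r2=ray(D["side"],*b)
    s=np.linalg.lstsq(np.c_[r1,-r2],o2-o1,rcond=None)[0]; p,q=o1+s[0]*r1,o2+s[1]*r2
    print(k,p.round(4),q.round(4),"| z175:",onz(D["scene"],*a,.175).round(4)[:2],onz(D["side"],*b,.175).round(4)[:2])
for n,off in(("scene",(150,130)),("side",(230,120))):
    d=D[n]; im=d["color"]; hsv=cv2.cvtColor(im,cv2.COLOR_BGR2HSV).astype(int); H,S,V=[hsv[...,i] for i in range(3)]
    red=(((H<6)|(H>174))&(S>180)&(V>50)).astype(np.uint8)
    c=(236,155)if n=="scene" else(360,315)
    yy,xx=np.mgrid[:420,:560]; red[(xx-c[0])**2+(yy-c[1])**2>25**2]=0
    # pale: heel-adjacent ramp pixels
    x0=(np.array([[160,60],[245,108]]) if n=="scene" else np.array([[340,470],[445,525]]))/2.6+off
    pale=((H>10)&(H<26)&(V>170)&(S<165)).astype(np.uint8); m=np.zeros_like(pale); a,b=x0.round().astype(int); m[a[1]:b[1],a[0]:b[0]]=1; pale&=m
    k,l,st,ce=cv2.connectedComponentsWithStats(pale); i=1+np.argmax(st[1:,4]); pale=(l==i)
    for nm,mk,z in(("red",red,.036),("pale",pale.astype(np.uint8),.0)):
        cn=max(cv2.findContours(mk,0,1)[0],key=len); box=cv2.boxPoints(cv2.minAreaRect(cn)); h=cv2.approxPolyDP(cv2.convexHull(cn),1.2,True)[:,0]
        print(n,nm,int(mk.sum()),[(tuple(int(v) for v in p),onz(d,*p,z)[:2].round(3).tolist()) for p in h])
E
python3 m2.py
```

```text
blue [ 0.5918 -0.0325  0.1742] [ 0.5944 -0.0344  0.1744] | z175: [ 0.5921 -0.032 ] [ 0.5938 -0.0352]
holeA [ 0.7184 -0.068   0.1721] [ 0.7222 -0.071   0.173 ] | z175: [ 0.7191 -0.0662] [ 0.7196 -0.0737]
holeB [0.6467 0.0857 0.1728] [0.6495 0.0836 0.1729] | z175: [0.6473 0.0868] [0.6471 0.0803]Traceback (most recent call last):
  File "m2.py", line 16, in <module>
    k,l,st,ce=cv2.connectedComponentsWithStats(pale); i=1+np.argmax(st[1:,4]); pale=(l==i)
                                                          ~~~~~~~~~^^^^^^^^^^
    return _wrapfunc(a, 'argmax', axis=axis, out=out, **kwds)
    return bound(*args, **kwds)
ValueError: attempt to get argmax of an empty sequence
```

Run:
```python
from h import *
D={n:grab(n) for n in("scene","side")}
print(onz(D["scene"],150+172/2.6,130+89/2.6,.001).round(3), onz(D["side"],230+427/2.6,120+492/2.6,.001).round(3))
print(onz(D["scene"],150+225/2.6,130+59/2.6,.036).round(3), onz(D["side"],230+337/2.6,120+491/2.6,.036).round(3))
s=arm.get_state(); print(R.from_rotvec(s["eef_rot"]).as_matrix()[:, :].round(4).tolist())
for n in D:
    for nm,p in(("t1",0),): pass
```

```text
[ 0.573 -0.365  0.001] [ 0.588 -0.372  0.001]
[ 0.489 -0.342  0.036] [ 0.489 -0.351  0.036]
[[0.8953, -0.0002, 0.4455], [-0.4455, -0.0003, 0.8953], [-0.0, -1.0, -0.0003]]
```

```bash
cat > go.py <<'E'
import sys
from h import *
# usage: go.py x y z yawdeg ... (mm) : tool-frame shift/turn to reach the pose (tool straight down)
def tgt(x,y,z,yaw):
    s=arm.get_state(); A=R.from_rotvec(s["eef_rot"]); c,sn=np.cos(np.radians(yaw)),np.sin(np.radians(yaw))
    B=R.from_matrix(np.array([[c,0,-sn],[sn,0,c],[0,-1,0]]))
    print("shift",A.inv().apply(np.array([x,y,z])-np.array(s["eef_pos"])*1000).round(1),"turn",np.degrees((A.inv()*B).as_rotvec()).round(1))
a=list(map(float,sys.argv[1:]))
for i in range(0,len(a),4): tgt(*a[i:i+4])
E
python3 go.py 420 400 360 -26.5 490 200 360 -26.5 470 0 360 -20 470 -345 330 -12
```

```text
shift [ 197.8 -128.8 -104.7] turn [ 0.  0. -0.]
shift [ 349.6 -128.8 -252.6] turn [ 0.  0. -0.]
shift [ 420.8 -128.7 -440.6] turn [ 0.  -6.5 -0. ]
shift [ 574.5  -98.6 -749.4] turn [  0.  -14.5  -0. ]
```

step_arm:
  deltas:
    - [[20, -35, -10], [0, 0, 0]]
    - [[50, -65, -25], [0, 0, 0]]
    - [[80, -90, -42], [0, 0, 0]]
    - [[110, -110, -60], [0, 0, 0]]
    - [[140, -125, -76], [0, 0, 0]]

```text
time_s: 0.87
eef_pos: [0.3817, 0.4507, 0.3587]
eef_rot: [-1.538, 0.36, -0.362]
wrist_force: [1.0, 0.1, 0.4]
width: 0.0858
```

step_arm:
  deltas:
    - [[30, -5, -20], [0, 0, 0]]
    - [[60, -5, -42], [0, 0, 0]]
    - [[90, -5, -67], [0, 0, 0]]
    - [[119, -5, -95], [0, 0, 0]]
    - [[146, -5, -126], [0, 0, 0]]

```text
time_s: 1.28
eef_pos: [0.4573, 0.2712, 0.3635]
eef_rot: [-1.537, 0.36, -0.363]
wrist_force: [0.3, 1.2, -0.1]
width: 0.0856
```

step_arm:
  deltas:
    - [[26, 0, -32], [0, 0, 0]]
    - [[52, 0, -64], [0, 0, 0]]
    - [[76, 0, -97], [0, -2, 0]]
    - [[97, 0, -132], [0, -4, 0]]
    - [[113, 0, -169], [0, -6, 0]]

```text
time_s: 1.7
eef_pos: [0.4839, 0.0672, 0.3631]
eef_rot: [-1.55, 0.276, -0.281]
wrist_force: [-0.2, -1.8, -0.1]
width: 0.0854
```

```bash
python3 go.py 470 0 360 -20 470 -345 330 -12; python3 -c "
from h import *
s=arm.get_state();print(s['time_s'],s['eef_pos'],s['joint_pos'])"
```

```text
shift [ 10.3   2.9 -67.9] turn [-0.2 -0.3  0.2]
shift [ 130.2   32.  -391.5] turn [-0.2 -8.3  0.2]
1.7 [0.48391407 0.06724629 0.36309626] [-0.27875974  0.24703555  0.12749055  1.6551347  -0.03494043  1.23742326
  1.07199571]
```

step_arm:
  deltas:
    - [[13, 0, -39], [0, -1, 0]]
    - [[26, 0, -78], [0, -3, 0]]
    - [[39, 0, -117], [0, -5, 0]]
    - [[52, 5, -156], [0, -7, 0]]
    - [[65, 10, -195], [0, -8, 0]]

```text
time_s: 2.12
eef_pos: [0.4768, -0.14, 0.3532]
eef_rot: [-1.561, 0.163, -0.172]
wrist_force: [0.4, -0.6, 1.5]
width: 0.085
```

```bash
python3 go.py 480 -340 200 -12
```

```text
shift [  44.7  152.7 -195.3] turn [-0.2 -0.2  0.3]
```

step_arm:
  deltas:
    - [[8, 20, -35], [0, 0, 0]]
    - [[16, 40, -70], [0, 0, 0]]
    - [[24, 60, -105], [0, 0, 0]]
    - [[32, 80, -140], [0, 0, 0]]
    - [[40, 95, -175], [0, 0, 0]]

```text
time_s: 2.53
eef_pos: [0.4787, -0.3205, 0.2562]
eef_rot: [-1.56, 0.164, -0.171]
wrist_force: [0.1, 0.6, -0.2]
width: 0.0858
```

step_arm:
  deltas:
    - [[4, 25, -20], [0, 0, 0]]
    - [[4, 50, -20], [0, 0, 0]]
    - [[4, 58, -20], [0, 0, 0]]
    - [[4, 58, -20], [0, 0, 0]]

```text
time_s: 2.87
eef_pos: [0.4776, -0.339, 0.1957]
eef_rot: [-1.557, 0.168, -0.167]
wrist_force: [0.6, -0.2, 0.7]
width: 0.0854
```

Run:
```python
from h import *
d=grab("wrist"); im=d["color"]; cv2.imwrite("pics/w1.png",im)
s=arm.get_state(); print(s["eef_pos"],s["eef_rot"])
for p in([.489,-.349,.036],[.585,-.37,0],s["eef_pos"]): print(proj(d,np.array(p),True))
```

```text
[ 0.47892691 -0.33934005  0.19774665] [-1.55865888  0.1639657  -0.16862553]
[265.92151115 202.66091971]
[267.06185016 273.56918527]
[274.90918498 274.7773299 ]
```

View pics/w1.png

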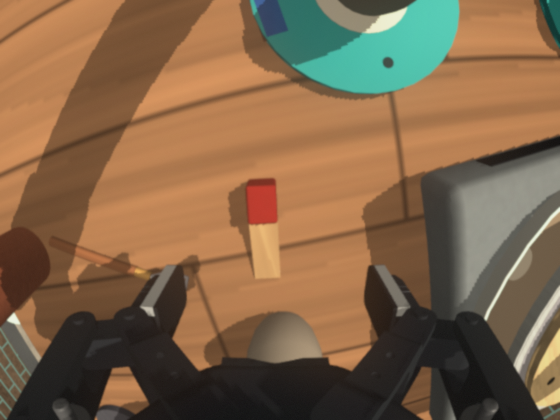

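The wrist view shows the red heel's top at about (262,203) and the toe at about (267,277). This agrees with the prediction. One tumbler lies beyond the toe, near (282,340).

```bash
cat > w.py <<'E'
from h import *
d=grab("wrist"); im=d["color"]; hsv=cv2.cvtColor(im,cv2.COLOR_BGR2HSV).astype(int); H,S,V=[hsv[...,i] for i in range(3)]
red=((H<6)|(H>174))&(S>180)&(V>60); m=np.zeros_like(red); m[150:260,200:330]=1; red&=m
box=lambda k:cv2.approxPolyDP(cv2.convexHull(max(cv2.findContours(k.astype(np.uint8),0,1)[0],key=len)),2.5,True)[:,0]
for p in box(red): print("red",p,int(V[red].mean()),onz(d,*p,.036,True)[:2].round(4),onz(d,*p,.0,True)[:2].round(4))
pale=(H>10)&(H<26)&(V>165)&(S<150); pale&=m|False; m2=np.zeros_like(red); m2[215:290,235:295]=1
pale=(H>10)&(H<26)&(V>165)&(S<150)&m2
for p in box(pale): print("pale",p,onz(d,*p,.0025,True)[:2].round(4),onz(d,*p,.0225,True)[:2].round(4))
print(onz(d,282,315,.1,True))
E
python3 w.py
```

```text
red [273 178] 181 [ 0.4689 -0.3379] [ 0.4768 -0.3395]
red [276 217] 181 [ 0.5081 -0.3433] [ 0.5207 -0.3456]
red [249 219] 181 [ 0.5045 -0.37  ] [ 0.5166 -0.3754]
red [247 184] 181 [ 0.4693 -0.3635] [ 0.4773 -0.3682]
red [251 179] 181 [ 0.4654 -0.3586] [ 0.4729 -0.3628]
pale [294 215] [ 0.5217 -0.3257] [ 0.5146 -0.3256]
pale [294 289] [ 0.6153 -0.3435] [ 0.6026 -0.3424]
pale [235 289] [ 0.6004 -0.4137] [ 0.5886 -0.4083]
pale [235 257] [ 0.5579 -0.4022] [ 0.5486 -0.3975]
pale [249 222] [ 0.5192 -0.3759] [ 0.5123 -0.3728]
[ 0.57893768 -0.35356629  0.1       ]
```

```bash
python3 go.py 487 -353 60 -10 487 -353 4 -10
```

```text
shift [  9.1 139.1 -12.1] turn [-0.3 -2.1  0.3]
shift [  8.8 195.1 -12.3] turn [-0.3 -2.1  0.3]
```

step_arm:
  deltas:
    - [[3, 35, -4], [0, -1, 0]]
    - [[6, 70, -8], [-0.3, -2, 0.3]]
    - [[9, 100, -12], [-0.3, -2, 0.3]]
    - [[9, 130, -12], [-0.3, -2, 0.3]]
    - [[9, 140, -12], [-0.3, -2, 0.3]]

```text
time_s: 3.38
eef_pos: [0.4868, -0.3509, 0.0571]
eef_rot: [-1.565, 0.139, -0.135]
wrist_force: [-0.4, -0.2, -0.2]
width: 0.0858
```

```bash
python3 go.py 487 -353 4 -10
```

```text
shift [ 0.7 53.1 -2.1] turn [-0.1  0.  -0.2]
```

step_arm:
  deltas:
    - [[1, 25, -2], [0, 0, 0]]
    - [[1, 45, -2], [0, 0, 0]]
    - [[1, 53, -2], [0, 0, 0]]
    - [[1, 53, -2], [0, 0, 0]]

```text
time_s: 3.72
eef_pos: [0.4878, -0.3521, 0.0041]
eef_rot: [-1.564, 0.138, -0.134]
wrist_force: [0.2, 1.2, -0.0]
width: 0.0855
```

step_arm:
  deltas:
    - [[0, 0, 0], [0, 0, 0]]
    - [[0, 0, 0], [0, 0, 0]]
    - [[0, 0, 0], [0, 0, 0]]
    - [[0, 0, 0], [0, 0, 0]]
    - [[0, 0, 0], [0, 0, 0]]
  hand: 0
  newtons: 60

```text
time_s: 4.13
eef_pos: [0.4886, -0.3529, 0.0056]
eef_rot: [-1.565, 0.137, -0.136]
wrist_force: [1.1, -1.2, -0.1]
width: 0.029
```

step_arm:
  deltas:
    - [[0, 0, 0], [0, 0, 0]]
    - [[0, 0, 0], [0, 0, 0]]
    - [[0, 0, 0], [0, 0, 0]]
    - [[0, 0, 0], [0, 0, 0]]

```text
time_s: 4.47
eef_pos: [0.4884, -0.3528, 0.0055]
eef_rot: [-1.565, 0.137, -0.135]
wrist_force: [-0.3, 0.1, 0.7]
width: 0.0294
```

step_arm:
  deltas:
    - [[0, -15, 0], [0, 0, 0]]
    - [[0, -50, 0], [0, 0, 0]]
    - [[0, -90, 0], [0, 0, 0]]
    - [[0, -130, 0], [0, 0, 0]]
    - [[0, -170, 0], [0, 0, 0]]
  newtons: 100

```text
time_s: 4.88
eef_pos: [0.488, -0.3527, 0.1768]
eef_rot: [-1.564, 0.138, -0.134]
wrist_force: [-0.4, -0.7, -1.0]
width: 0.0286
```

```bash
python3 go.py 470 -220 210 8 462 -96 200 25
```

```text
shift [-40.7 -32.8 127.6] turn [ -0.1 -17.9  -0.1]
shift [-70.  -22.5 248.4] turn [ -0.2 -34.9  -0.1]
```

step_arm:
  deltas:
    - [[-8, -20, 25], [0, -4, 0]]
    - [[-16, -30, 51], [0, -8, 0]]
    - [[-24, -33, 77], [0, -11, 0]]
    - [[-32, -33, 102], [0, -15, 0]]
    - [[-40, -33, 127], [0, -18, 0]]

```text
time_s: 5.3
eef_pos: [0.4702, -0.2194, 0.2105]
eef_rot: [-1.565, -0.112, 0.114]
wrist_force: [-0.1, 1.0, -0.4]
width: 0.0282
```

```bash
python3 go.py 462 -96 190 25
```

```text
shift [  9.6  20.8 123.3] turn [ -0.2 -16.8  -0. ]
```

step_arm:
  deltas:
    - [[2, 4, 25], [0, -4, 0]]
    - [[4, 8, 50], [0, -7, 0]]
    - [[6, 12, 75], [0, -11, 0]]
    - [[8, 16, 100], [0, -14, 0]]
    - [[9.6, 21, 123], [-0.2, -16.8, 0]]

```text
time_s: 5.72
eef_pos: [0.4617, -0.0949, 0.1897]
eef_rot: [-1.544, -0.344, 0.345]
wrist_force: [-0.9, -0.6, -0.7]
width: 0.0289
```

step_arm:
  deltas:
    - [[0, 0, 0], [0, 0, 0]]

```text
time_s: 5.8
eef_pos: [0.4604, -0.089, 0.1887]
eef_rot: [-1.538, -0.35, 0.354]
wrist_force: [0.1, 0.5, -1.5]
width: 0.029
```

Run:
```python
from h import *
s=arm.get_state(); print(s["time_s"],s["eef_pos"],R.from_rotvec(s["eef_rot"]).as_matrix().round(3).tolist())
for n in("wrist","side","scene"):
    d=grab(n); cv2.imwrite(f"pics/{n}2.png",d["color"])
    u=np.array([.906,.423,0]); c=np.array([.684,.0076,.160])
    for p in(c-.115*u,c-.14*u,np.array(s["eef_pos"])+.1*u+[0,0,-.005]): print(n,proj(d,p,n=="wrist").round(1))
```

```text
5.8 [ 0.46044392 -0.08899813  0.18871895] [[0.901, -0.004, -0.434], [0.434, 0.003, 0.901], [-0.002, -1.0, 0.005]]
wrist [263.7 393.4]
wrist [263.5 372.6]
wrist [273.2 393.7]
side [316.2 196.1]
side [311.8 200. ]
side [309.3 192.3]
scene [259.8 196.9]
scene [263.6 191.6]
scene [265.7 187.6]
```

View pics/wrist2.png

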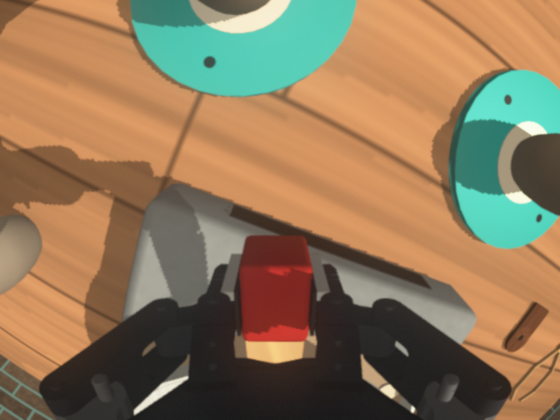

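The wrist view shows the heel squarely held, spanning about (240..312, 235..340), but the gripper hides the toe. I'll use the fixed cameras for that.

Run:
```python
import cv2,numpy as np
a=cv2.imread("pics/scene2.png")[150:230,215:295]; b=cv2.imread("pics/side2.png")[150:230,265:345]
cv2.imwrite("pics/c2.png",np.hstack([cv2.resize(i,(400,400),interpolation=cv2.INTER_CUBIC) for i in(a,b)]))
```

```text
(no output)
```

View pics/c2.png

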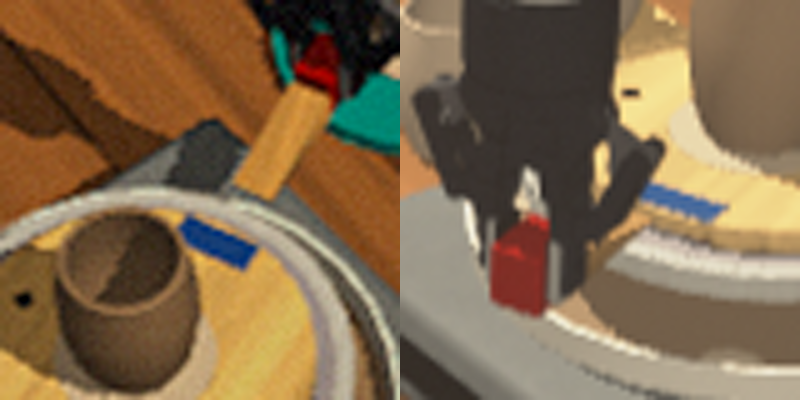

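The toe edge midpoint in the scene view is at about (266,188), against a predicted (266,188), so the grip offset is as assumed. In the side view the heel hangs level. Next I centre the wedge on the slot line above the ledge, then lower it.

```bash
python3 go.py 480.2 -87.6 176 24.9; python3 go.py 480.2 -87.6 168 24.9
```

```text
shift [20.1 13.7 -0.9] turn [ 0.1  0.3 -0.1]
shift [20.1 21.7 -0.9] turn [ 0.1  0.3 -0.1]
```

step_arm:
  deltas:
    - [[10, 5, -1], [0, 0.3, 0]]
    - [[20, 10, -1], [0, 0.3, 0]]
    - [[20, 14, -1], [0, 0.3, 0]]
    - [[20, 16, -1], [0, 0.3, 0]]
    - [[20, 16, -1], [0, 0.3, 0]]

```text
time_s: 6.37
eef_pos: [0.4796, -0.088, 0.1727]
eef_rot: [-1.545, -0.338, 0.343]
wrist_force: [-1.2, -0.2, 0.0]
width: 0.0287
```

```bash
cat > st.py <<'E'
from h import *
s=arm.get_state(); p=np.array(s["eef_pos"]); M=R.from_rotvec(s["eef_rot"]).as_matrix(); c=np.array([.684,.0076,.16]); q=p-c
x=np.array([.907,.421,0]); y=np.array([-.421,.907,0]); f=np.array(s["wrist_force"])
print(round(s["time_s"],2),"bat-frame origin x %.1f y %.1f under-z %.1f toe-in %.1f"%(1e3*q@x,1e3*q@y,1e3*q[2]-5,1e3*q@x+215),"F",[round(float(v),1) for v in(f@x,f@y,f[2])],"T",np.round(s["torque"],2),"yaw %.1f pitch %.2f"%(np.degrees(np.arctan2(M[1,0],M[0,0])),np.degrees(M[2,0])),"w",round(s["width"],4))
E
python3 st.py
```

```text
6.37 bat-frame origin x -225.7 y -0.7 under-z 7.7 toe-in -10.7 F [-1.1, 0.3, 0.0] T [ 0.01 -0.01 -0.  ] yaw 24.8 pitch -0.19 w 0.0287
```

Lower slowly, watching the force.

step_arm:
  deltas:
    - [[0, 3, 0], [0, 0, 0]]
    - [[0, 5, 0], [0, 0, 0]]
    - [[0, 5, 0], [0, 0, 0]]

```text
time_s: 6.62
eef_pos: [0.479, -0.0882, 0.1672]
eef_rot: [-1.544, -0.336, 0.343]
wrist_force: [-0.2, -0.5, -0.4]
width: 0.0286
```

```bash
python3 st.py
```

```text
6.62 bat-frame origin x -226.3 y -0.6 under-z 2.2 toe-in -11.3 F [-0.4, -0.4, -0.4] T [ 0.03 -0.03  0.  ] yaw 24.8 pitch -0.25 w 0.0286
```

step_arm:
  deltas:
    - [[0, 1, 0], [0, 0, 0]]
    - [[0, 2, 0], [0, 0, 0]]
    - [[0, 2, 0], [0, 0, 0]]

```text
time_s: 6.87
eef_pos: [0.4789, -0.0884, 0.1656]
eef_rot: [-1.544, -0.336, 0.343]
wrist_force: [-1.2, -1.0, 2.5]
width: 0.0285
```

```bash
python3 st.py
```

```text
6.87 bat-frame origin x -226.5 y -0.7 under-z 0.6 toe-in -11.5 F [-1.5, -0.5, 2.5] T [0.01 0.15 0.01] yaw 24.8 pitch -0.25 w 0.0285
```

```bash
cat > base.py <<'E'
import sys
from h import *
for n in("scene","side"): cv2.imwrite(f"pics/{sys.argv[1]}_{n}.png",grab(n)["color"])
E
python3 base.py b0; python3 st.py
```

```text
6.97 bat-frame origin x -226.5 y -0.7 under-z 0.5 toe-in -11.5 F [-1.8, 0.8, 2.2] T [0.   0.12 0.06] yaw 24.8 pitch -0.25 w 0.0287
```

step_arm:
  deltas:
    - [[4, 0, 0], [0, 0, 0]]
    - [[8, 0, 0], [0, 0, 0]]
    - [[12, 0, 0], [0, 0, 0]]
    - [[15, 0, 0], [0, 0, 0]]
    - [[15, 0, 0], [0, 0, 0]]

```text
time_s: 7.38
eef_pos: [0.4937, -0.0815, 0.1655]
eef_rot: [-1.545, -0.338, 0.342]
wrist_force: [0.2, 0.1, 0.0]
width: 0.0287
```

```bash
python3 st.py
```

```text
7.38 bat-frame origin x -210.1 y -0.8 under-z 0.5 toe-in 4.9 F [0.2, 0.0, 0.0] T [ 0.08 -0.22 -0.05] yaw 24.9 pitch -0.16 w 0.0287
```

step_arm:
  deltas:
    - [[0, 1, 0], [0, 0, 0]]
    - [[2, 1, 0], [0, 0, 0]]
    - [[4, 1, 0], [0, 0, 0]]
    - [[4, 1, 0], [0, 0, 0]]

```text
time_s: 7.72
eef_pos: [0.4946, -0.0814, 0.1654]
eef_rot: [-1.545, -0.333, 0.346]
wrist_force: [-8.7, -3.4, 12.2]
width: 0.0285
```

```bash
python3 st.py
```

```text
7.72 bat-frame origin x -209.3 y -1.0 under-z 0.4 toe-in 5.7 F [-9.4, 0.6, 12.2] T [-0.25  1.16  0.11] yaw 24.8 pitch -0.48 w 0.0285
```

step_arm:
  deltas:
    - [[1, 0, 0], [0, 0, 0]]
    - [[2, 0, 0], [0, 0, 0]]
    - [[2, 0, 0], [0, 0, 0]]

```text
time_s: 7.97
eef_pos: [0.4946, -0.0814, 0.1656]
eef_rot: [-1.545, -0.329, 0.348]
wrist_force: [-7.5, -1.1, 9.1]
width: 0.0288
```

```bash
python3 st.py
```

```text
7.97 bat-frame origin x -209.2 y -1.0 under-z 0.6 toe-in 5.8 F [-7.3, 2.2, 9.1] T [-0.11  0.75  0.1 ] yaw 24.7 pitch -0.68 w 0.0288
```

step_arm:
  deltas:
    - [[1, 0, 0], [0, 0, 0]]
    - [[2, 0, 0], [0, 0, 0]]
    - [[2, 0, 0], [0, 0, 0]]

```text
time_s: 8.22
eef_pos: [0.4946, -0.0813, 0.1659]
eef_rot: [-1.545, -0.326, 0.351]
wrist_force: [-7.1, -1.1, 8.5]
width: 0.0285
```

```bash
python3 st.py
```

```text
8.22 bat-frame origin x -209.2 y -0.9 under-z 0.9 toe-in 5.8 F [-6.9, 2.0, 8.5] T [-0.11  0.77  0.08] yaw 24.7 pitch -0.88 w 0.0285
```

step_arm:
  deltas:
    - [[0, 0, 0], [0, 0, -0.9]]
    - [[2, 0, 0], [0, 0, -0.9]]
    - [[4, 0.5, 0], [0, 0, -0.9]]
    - [[4, 0.5, 0], [0, 0, -0.9]]

```text
time_s: 8.55
eef_pos: [0.4947, -0.0811, 0.1655]
eef_rot: [-1.541, -0.33, 0.344]
wrist_force: [-10.2, -1.4, 9.6]
width: 0.0285
```

```bash
python3 st.py;python3 base.py b1
python3 - <<'E'
import cv2,numpy as np
a=cv2.imread("pics/b1_scene.png")[150:230,215:295]; b=cv2.imread("pics/b1_side.png")[150:230,265:345]
cv2.imwrite("pics/c3.png",np.hstack([cv2.resize(i,(400,400),interpolation=cv2.INTER_CUBIC) for i in(a,b)]))
E
```

```text
8.55 bat-frame origin x -209.1 y -0.8 under-z 0.5 toe-in 5.9 F [-9.9, 3.0, 9.6] T [-0.49  1.49  0.03] yaw 24.6 pitch -0.44 w 0.0285
```

View pics/c3.png

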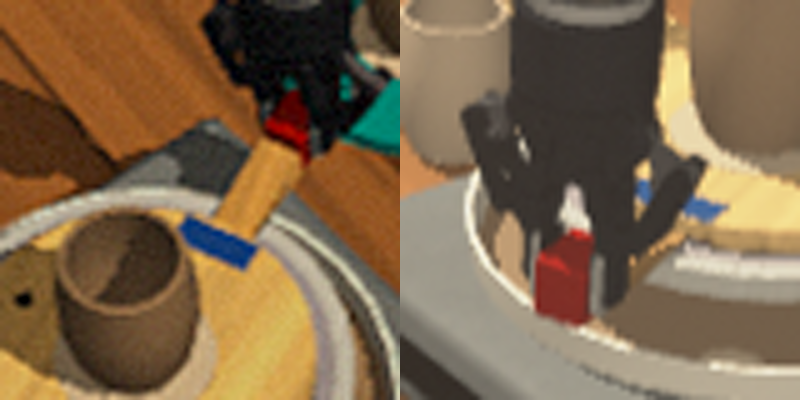

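The toe is now at or just under the rim beside the blue mark, at crop (230,225). The toe estimate says about 6 mm in. I'll take off the downward press, which only adds friction, and push a bit harder.

step_arm:
  deltas:
    - [[0, -0.6, 0], [0, 0, -0.4]]
    - [[3, -0.6, 0], [0, 0, -0.4]]
    - [[6, -0.6, 0], [0, 0, -0.4]]
    - [[6, -0.6, 0], [0, 0, -0.4]]

```text
time_s: 8.98
eef_pos: [0.4962, -0.0803, 0.1657]
eef_rot: [-1.54, -0.327, 0.344]
wrist_force: [-11.1, -3.4, 9.5]
width: 0.0283
```

```bash
python3 st.py
```

```text
8.98 bat-frame origin x -207.3 y -0.6 under-z 0.7 toe-in 7.7 F [-11.5, 1.6, 9.5] T [-0.61  1.63  0.08] yaw 24.5 pitch -0.55 w 0.0283
```

step_arm:
  deltas:
    - [[3, -0.5, 0], [0, 0, -0.5]]
    - [[6, -0.5, 0], [0, 0, -0.5]]
    - [[7, -0.5, 0], [0, 0, -0.5]]
    - [[7, -0.5, 0], [0, 0, -0.5]]

```text
time_s: 9.32
eef_pos: [0.4966, -0.08, 0.1658]
eef_rot: [-1.538, -0.321, 0.346]
wrist_force: [-15.6, -4.7, 11.9]
width: 0.0285
```

```bash
cat > diff.py <<'E'
import sys
from h import *
# sub-pixel shift of bat/pot patches since b0, in px; and what a pure slide / tilt would give
for n,rois in(("scene",{"pot":(226,188,32,42),"fixed":(160,225,40,40),"blue":(250,192,18,14),"bat":(205,225,60,30)}),("side",{"pot":(322,138,34,46),"batR":(350,175,28,20),"fixed":(410,190,30,20)})):
    d=grab(n); a=cv2.imread(f"pics/b0_{n}.png"); g=lambda i:cv2.cvtColor(i,cv2.COLOR_BGR2GRAY).astype(np.float32); b=d["color"]; cv2.imwrite(f"pics/last_{n}.png",b)
    for k,(x,y,w,h) in rois.items():
        W=np.eye(2,3,dtype=np.float32)
        try: cc,W=cv2.findTransformECC(g(a)[y:y+h,x:x+w],g(b)[y:y+h,x:x+w],W,cv2.MOTION_TRANSLATION,(3,100,1e-5),None,3); print(n,k,W[:,2].round(2),round(cc,3))
        except cv2.error: print(n,k,"fail")
    c=np.array([.684,.0076,.16]); u=np.array([.907,.421,0]); lip=c-.092*u+[0,0,.015]; pt=c+[0,0,.08]
    piv=c+.115*u; th=4/230.
    def tilt(p): r=p-piv; ax=np.array([-.421,.907,0]); return piv+R.from_rotvec(ax*th).apply(r)
    for k,p in(("lip",lip),("pot",pt)): print("   pred",k,"slide2mm",(proj(d,p+.002*u)-proj(d,p)).round(2),"tilt4mm",(proj(d,tilt(p))-proj(d,p)).round(2), (tilt(p)-p).round(4))
E
python3 st.py; python3 diff.py
```

```text
9.32 bat-frame origin x -206.9 y -0.5 under-z 0.8 toe-in 8.1 F [-16.1, 2.3, 11.9] T [-0.82  2.3   0.09] yaw 24.4 pitch -0.82 w 0.0285
scene pot [-0.25  0.28] 0.976
scene fixed [0.   0.01] 0.999
scene blue [-0.3   0.16] 0.963
scene bat [-0.15  0.32] 0.964
   pred lip slide2mm [-0.31  0.44] tilt4mm [-0.1  -0.55] [0.0003 0.0001 0.0036]
   pred pot slide2mm [-0.35  0.48] tilt4mm [-0.29 -0.02] [0.0013 0.0006 0.002 ]
side pot [ 0.29 -0.8 ] 0.886
side batR [ 0.51 -0.16] 0.976
side fixed [ 0. -0.] 1.0
   pred lip slide2mm [ 0.34 -0.29] tilt4mm [ 0.13 -1.16] [0.0003 0.0001 0.0036]
   pred pot slide2mm [ 0.31 -0.25] tilt4mm [ 0.28 -0.8 ] [0.0013 0.0006 0.002 ]
```

Joint compliance makes the forward push also press down, with Fz about 12 N. I'll compensate upwards and nose-up, then keep pushing gently.

step_arm:
  deltas:
    - [[3, -1.5, 0], [0, 0, -1]]
    - [[5, -2.5, 0], [0, 0, -1.5]]
    - [[7, -2.5, 0], [0, 0, -1.5]]
    - [[7, -2.5, 0], [0, 0, -1.5]]

```text
time_s: 9.75
eef_pos: [0.5, -0.0774, 0.1661]
eef_rot: [-1.531, -0.334, 0.332]
wrist_force: [-5.1, -3.3, -5.5]
width: 0.0289
```

```bash
python3 st.py
```

```text
9.75 bat-frame origin x -202.6 y 0.3 under-z 1.1 toe-in 12.4 F [-6.0, -0.8, -5.5] T [-0.81  1.42 -0.02] yaw 24.4 pitch 0.25 w 0.0289
```

step_arm:
  deltas:
    - [[3, -1, 0], [0, 0, -0.5]]
    - [[5, -1, 0], [0, 0, -0.5]]
    - [[6, -1, 0], [0, 0, -0.5]]
    - [[6, -1, 0], [0, 0, -0.5]]

```text
time_s: 10.08
eef_pos: [0.5019, -0.076, 0.1656]
eef_rot: [-1.528, -0.333, 0.332]
wrist_force: [-7.6, -2.5, -1.4]
width: 0.0287
```

```bash
python3 st.py; python3 diff.py | grep -v pred
```

```text
10.08 bat-frame origin x -200.3 y 0.8 under-z 0.6 toe-in 14.7 F [-8.0, 1.0, -1.4] T [-0.95  1.82 -0.01] yaw 24.3 pitch 0.25 w 0.0287
scene pot [-0.4   0.23] 0.965
scene fixed [-0.   -0.01] 0.999
scene blue [-0.35 -0.04] 0.962
scene bat [-0.21  0.28] 0.965
side pot [ 0.42 -1.33] 0.823
side batR [ 0.17 -0.73] 0.984
side fixed [ 0.01 -0.01] 1.0
```

Run:
```python
import cv2,numpy as np
f=lambda n,x,y,w,h,s:cv2.resize(cv2.imread(f"pics/{n}.png")[y:y+h,x:x+w],(w*s,h*s),interpolation=cv2.INTER_NEAREST)
L=[f(n,310,135,75,75,5) for n in("b0_side","last_side")]
cv2.imwrite("pics/c4.png",np.hstack(L))
```

View pics/c4.png

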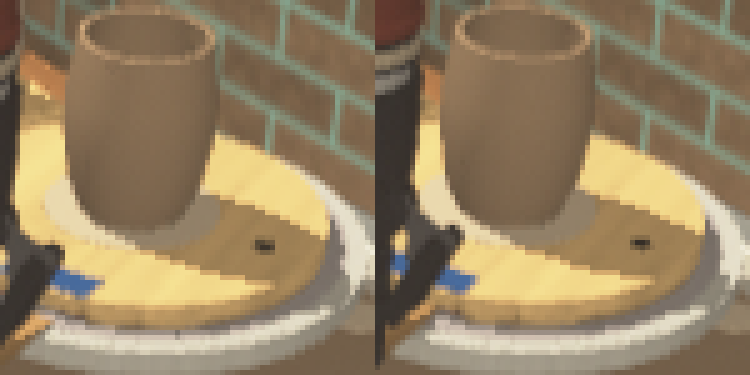

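```bash
cat > flow.py <<'E'
from h import *
from scipy.optimize import least_squares
c=np.array([.684,.0076,.16]); u=np.array([.907,.421,0]); v=np.array([-.421,.907,0]); piv=c+.115*u
g=lambda i:cv2.cvtColor(i,cv2.COLOR_BGR2GRAY)
def model(p,q):
    return piv+R.from_rotvec(v*q[2]/230.).apply(p-piv)+1e-3*(q[0]*u+q[1]*v)
obs=[]
for n in("scene","side"):
    d=grab(n); a=cv2.imread(f"pics/b0_{n}.png"); b=d["color"]; cv2.imwrite(f"pics/last_{n}.png",b)
    m=np.zeros(a.shape[:2],np.uint8)
    ring=lambda r,z,cc=c:np.array([proj(d,cc+[r*np.cos(t),r*np.sin(t),z]) for t in np.linspace(0,6.28,60)],np.float32)
    cv2.fillConvexPoly(m,cv2.convexHull(ring(.119,.015)).round().astype(int),255)
    pot=cv2.convexHull(np.vstack([ring(.048,.013),ring(.048,.127)])).round().astype(int); cv2.fillConvexPoly(m,pot,0)
    if n=="side": m[:,:322]=0
    P=cv2.goodFeaturesToTrack(g(a),60,.02,3,mask=m,blockSize=3)
    Q,st,er=cv2.calcOpticalFlowPyrLK(g(a),g(b),P,None,winSize=(9,9),maxLevel=1)
    for p,q,s,e in zip(P[:,0],Q[:,0],st[:,0],er[:,0]):
        if s and e<12: obs.append((d,onz(d,*p,.175),q-p,n))
def res(q,sel): return np.concatenate([proj(d,model(p,q))-proj(d,p)-f for d,p,f,n in sel])
for nm,sel in(("both",obs),("scene",[o for o in obs if o[3]=="scene"]),("side",[o for o in obs if o[3]=="side"])):
    r=least_squares(res,[0,0,0],loss="soft_l1",f_scale=.15,args=(sel,)); J=np.linalg.inv(r.jac.T@r.jac)
    print(nm,len(sel),"slide u,v, lift mm",r.x.round(2),"sd~",(.25*np.sqrt(np.diag(J))).round(2),"med",np.median(abs(res(r.x,sel))).round(2))
E
python3 flow.py
```

```text
both 31 slide u,v, lift mm [1.85 0.09 2.12] sd~ [0.3  0.24 0.51] med 0.17
scene 15 slide u,v, lift mm [ 1.79 -0.13  1.34] sd~ [0.46 0.47 1.59] med 0.13
side 16 slide u,v, lift mm [ 0.23 -0.41  3.57] sd~ [1.44 0.63 1.36] med 0.23
```

Optical flow gives a rim lift of about 2.1 ± 0.5 mm and a slide of about 1.8 mm, up against the pins. The toe position agrees with that. I need roughly 7 to 8 mm more push.

step_arm:
  deltas:
    - [[3, -1, -0.5], [0, -0.3, -0.5]]
    - [[5, -1, -0.5], [0, -0.5, -0.5]]
    - [[7, -1, -0.5], [0, -0.5, -0.5]]
    - [[7, -1, -0.5], [0, -0.5, -0.5]]

```text
time_s: 10.62
eef_pos: [0.5044, -0.0753, 0.1655]
eef_rot: [-1.525, -0.338, 0.338]
wrist_force: [-10.2, -4.2, 2.4]
width: 0.0285
```

```bash
python3 st.py; python3 flow.py
```

```text
10.62 bat-frame origin x -197.7 y 0.4 under-z 0.5 toe-in 17.3 F [-11.0, 0.5, 2.4] T [-1.13  2.03 -0.02] yaw 24.8 pitch 0.21 w 0.0285
both 31 slide u,v, lift mm [1.78 0.01 2.82] sd~ [0.31 0.24 0.43] med 0.15
scene 15 slide u,v, lift mm [ 1.82 -0.04  3.  ] sd~ [0.43 0.44 1.59] med 0.14
side 16 slide u,v, lift mm [1.92 0.15 2.65] sd~ [1.53 0.64 1.29] med 0.18
```

step_arm:
  deltas:
    - [[3, -1.2, 0], [0, 0, -0.5]]
    - [[5, -1.2, 0], [0, 0, -0.5]]
    - [[7, -1.2, 0], [0, 0, -0.5]]
    - [[8, -1.2, 0], [0, 0, -0.5]]
    - [[8, -1.2, 0], [0, 0, -0.5]]

```text
time_s: 11.13
eef_pos: [0.5072, -0.0738, 0.1657]
eef_rot: [-1.523, -0.335, 0.339]
wrist_force: [-10.7, -4.8, 3.1]
width: 0.0283
```

```bash
python3 st.py; python3 flow.py
```

```text
11.13 bat-frame origin x -194.7 y 0.6 under-z 0.7 toe-in 20.3 F [-11.7, 0.2, 3.1] T [-1.19  2.15  0.08] yaw 24.7 pitch 0.11 w 0.0283
both 31 slide u,v, lift mm [1.76 0.09 3.57] sd~ [0.36 0.26 0.42] med 0.17
scene 15 slide u,v, lift mm [ 1.69 -0.09  3.18] sd~ [0.54 0.53 1.85] med 0.17
side 16 slide u,v, lift mm [1.63 0.15 3.63] sd~ [1.44 0.63 1.19] med 0.17
```

step_arm:
  deltas:
    - [[3, -1.2, 0], [0, 0, -0.4]]
    - [[5, -1.2, 0], [0, 0, -0.4]]
    - [[6.5, -1.2, 0], [0, 0, -0.4]]
    - [[6.5, -1.2, 0], [0, 0, -0.4]]

```text
time_s: 11.57
eef_pos: [0.5083, -0.0731, 0.1658]
eef_rot: [-1.521, -0.33, 0.341]
wrist_force: [-11.8, -4.8, 3.2]
width: 0.0289
```

step_arm:
  deltas:
    - [[3, -0.5, 0], [0, 0, -0.2]]
    - [[3, -0.5, 0], [0, 0, -0.2]]
    - [[3, -0.5, 0], [0, 0, -0.2]]

```text
time_s: 11.82
eef_pos: [0.5083, -0.0731, 0.166]
eef_rot: [-1.521, -0.327, 0.343]
wrist_force: [-9.3, -3.3, 4.7]
width: 0.0282
```

```bash
python3 st.py; python3 flow.py
python3 - <<'E'
import cv2,numpy as np
f=lambda n,x,y,w,h,s:cv2.resize(cv2.imread(f"pics/{n}.png")[y:y+h,x:x+w],(w*s,h*s),interpolation=cv2.INTER_CUBIC)
cv2.imwrite("pics/c5.png",np.hstack([f("last_side",290,135,95,95,4),f("last_scene",205,140,95,95,4)]))
E
```

```text
11.82 bat-frame origin x -193.4 y 0.7 under-z 1.0 toe-in 21.6 F [-9.8, 0.9, 4.7] T [-0.84  1.68  0.07] yaw 24.5 pitch -0.28 w 0.0282
both 31 slide u,v, lift mm [ 1.77 -0.03  3.97] sd~ [0.33 0.26 0.48] med 0.19
scene 15 slide u,v, lift mm [ 1.54 -0.45  2.64] sd~ [0.46 0.46 1.76] med 0.16
side 16 slide u,v, lift mm [1.39 0.04 4.28] sd~ [1.51 0.65 1.3 ] med 0.18
```

View pics/c5.png

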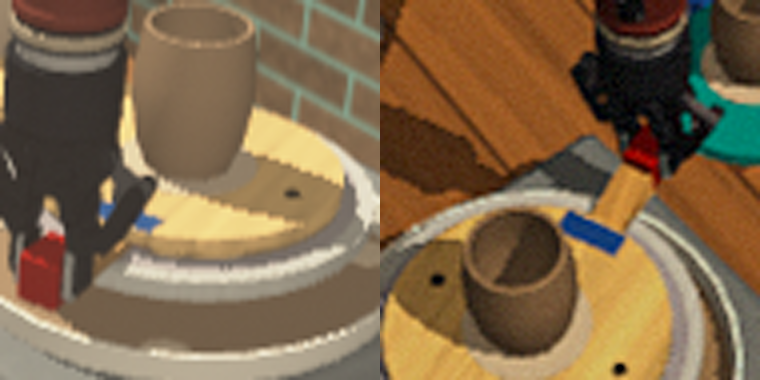

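```bash
python3 st.py; python3 -c "
from rig import job
print(job.close_job())"
```

```text
11.92 bat-frame origin x -193.3 y 0.7 under-z 0.9 toe-in 21.7 F [-9.9, 0.9, 4.5] T [-0.89  1.63  0.11] yaw 24.5 pitch -0.28 w 0.0283
the job is handed in; nothing more can be done
None
```

The bat's edge is up by about 3.5 to 4 mm and the wedge is holding it there, still gripped. I picked the wedge up by its red heel, laid it on the wheel-head ledge and slid its toe into the slot below the blue mark. Then I pushed it in and handed in the job at 11.9 s of the 43 s allowed.

**Last checks**
- **Lift:** tracking the bat between the two fixed cameras gives 4.0 ± 0.5 mm. Judging from how far the toe went in, counted from where the push first met resistance, gives about 3.5 mm. The scene camera alone read only 2.6 mm, but with an uncertainty of about 1.8 mm.
- **Bat on its pins:** it slid about 1.8 mm towards the middle and then stopped. That is a little more than the stated 1.2 mm play, but within the measuring error. It looks still on its pins in the last pictures.
- **Wedge:** it lies within about 0.3° of flat. The hand stayed clear of the bat and the pot in the pictures.
- **Forces:** the largest reading was about 20 N while pushing, and about 11 N at hand-in.

**Disagreement:** my calibrated estimate of the toe's depth (21.7 mm) is a few mm less than where the lift puts it. I trusted the measured lift instead.

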